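Clip away the bar lap, then seat the valve spool in the V-blocks and hold it down

TASK

The bar lap is still lying in the pair of steel V-blocks: take it out and push it down past the sprung jaw of its clip until it is home on the bottom of both forks with the jaw sprung back over it, and leave it there. Then take the valve spool from its wooden rest, lower it gently, not dropping it, into both V-blocks so that it sticks out equally at both ends, and press it straight down with a kilo or two so that it bears on both sides of the V. Finish while still holding it pressed down like that, so that I can swing the magnifier over and look at the land edges; leave the brass valve body, the ceramic gauge block and the round lapping plate where they are.

Things in the scene. Friction and masses are not known exactly. Their poses are not given: they have to be found in the camera images.
- lap: bar lap (sizes in mm): dark steel arbor, diameter 16, 176 long, with a matt grey slit cast-iron sleeve, diameter 24, 52 long, in its middle (grip here), and a nut, diameter 22, from 71 to 81 mm towards +x; 0.28 to 0.48 kg. Origin on the axis at mid-length, x along the axis; either way round will do. It starts lying in the V-blocks, axis 51 mm above the bench.
- spool: valve spool (sizes in mm): bright steel, 152 long, lands of diameter 26: a middle one 28 long (grip here) and end lands from 30 to 68 mm either side of the middle; necks of diameter 18 between, end stubs of diameter 16. 0.33 to 0.57 kg. Origin on the axis at mid-length, x along the axis; either way round will do. It starts in the wooden rest, axis 42 mm above the bench.
- rest: notched hardwood rest for the spool, fixed: base 130 x 64 x 8 mm with two uprights 16 mm thick, 52 wide, 36 high, 97 apart centre to centre along x, each with a shallow 90-degree notch. Origin at the centre of its underside, x along the spool, z up.
- stand: pair of bright steel V-blocks on a dark plate 150 x 74 x 10 mm, fixed. Each block is 25 mm thick along x, 56 wide, top 56 above the bench; 97 apart centre to centre along x, clear gap between them 72. The 90-degree V runs along x, 32 wide at the top, its bottom edge 40 above the bench, at y = 0. Origin at the centre of the underside, z up.
- stand_seat (a point): where the middle of the spool's axis is when it is seated centrally in the V-blocks: on the stand's centre line, 58.4 mm above the bench; x along the V.
- line_left: the +y flanks (stand frame) of both V-blocks, 45 degrees; its origin is the same point as the stand's.
- line_right: the -y flanks (stand frame) of both V-blocks, 45 degrees; its origin is the same point as the stand's.
- clip: spring clip of the bar lap, steel, fixed: plate 124 x 60 x 8 mm, two upright forks 14 mm thick, 88 apart centre to centre along x, clear gap 74. Each fork: saddle 42 above the bench; at -y a fixed prong, inner face 10 mm from the middle, 62 high, with a lip flaring outward to 73; at +y an arm of the sprung jaw. Origin at the centre of the underside, x along the lap, z up.
- clip_seat (a point): where the middle of the bar lap's axis is when it is home in the clip: on the clip's centre line, 50 mm above the bench; x along the lap.
- jaw (a joint): sprung jaw of the clip, rad: 0 shut, grows as it swings out to +y. It carries a free-turning roller of diameter 8 at each fork (shut: 7.5 mm to +y of the middle, 60 above the bench) and lead-in lips to 73 mm high. The arbor pushed down past it (5 to 15 N) swings it about 0.1, then it springs back to within 0.02 of shut; the lap stays put when let go.
- valve: bystander, loose: brass valve body, a block about 108 x 60 x 56 mm with three round bosses on top, to 58 mm. Origin at the centre of its underside.
- gauge: bystander, loose: white ceramic gauge block lying flat, 35 x 30 x 9 mm. Origin at the centre of its underside.
- plate: bystander, loose: round grey cast-iron lapping plate, 140 mm in diameter, 25 mm thick, grooved in squares on top. Origin at the centre of its underside.
Not all that is in view belongs to the job. What is shaped like the lap but blue or orange is not meant. Leave any purple or red look-alike of the spool alone.

How it is judged:
By the outcome, as a careful person would: the job done as asked, in the order asked, and still so for the second after the job is handed in, while the arm keeps its last pose, push and grip.
It also fails if it takes over 67 s, if anything falls off the work surface, if the arm or the gripper's body presses on something with over 40 N, if the wrist force passes 120 N, or if a joint passes its speed limit or range.

ROBOT

A 7-joint arm with a two-finger parallel gripper is mounted at the origin on the work surface. World frame = base frame: x ahead of the robot, y to its left, z up, the work surface at z = 0. Lengths are in m, angles in rad, forces in N, time in s.
With the tool pointing down it reaches from about 0.4 to 0.925 m from the base axis. Payload 4.1 kg.
Tool frame: the origin (TCP) lies midway between the tips of the shut fingers; the grasp point (between the pads) lies 19 mm behind it; y points along the fingers, z is the direction in which the jaws open and shut, and the axes are right-handed (so a half turn about y gives the same grasp; the last joint's range is limited). The gripper opens to 85 mm and grips with 20 to 120 N. Pads are 22 mm wide; open, the fingers measure 114 mm over their backs; the gripper's body (76 mm by 85 mm) begins 54 mm behind the grasp point. The pads swing forward as they close: fully open they stand 13 mm farther back than shut.
Start: joints at [-1.405, 0.398, 0.045, 1.537, -0.019, 1.207, -0.051], TCP at [0.17, 0.627, 0.231] pointing down, gripper open.
Joint ranges: [-2.82, 2.82], [-0.49, 2.23], [-1.37, 1.46], [0, 2.46], [-1.36, 4.5], [0.23, 2], [-2.94, 2.94]. Speed limits (rad/s): [2.57, 2.57, 3.14, 3.14, 3.14, 3.14, 3.14].

INTERFACE

Orientations are given as a 3x3 rotation matrix whose columns are the frame's x, y, z axes.
In Python, from bench import bot, viewer gives the robot as it stands. The module is installed in compiled form; this text tells all that it offers.
- The arm moves only by the tool apply_moves, never from a script. Its argument "increments" is a list of rows, each a list of 3 entries, a list of its own where there are three numbers: the finger opening in m, from 0 to 0.0854, then the shift along the world's x, y, z in m, then the turn, a rotation vector about the world's x, y, z in degrees. A call has 1 to 10 rows; each row is the pose to reach, as a shift and turn from the pose commanded when the call began; what a row does not reach only later rows make up. A row lasts 1/10 s, in which the tool goes at most 50 mm and 8.59 degrees, less where a joint would pass 70% of its speed; a pose out of reach is approached as far as the arm can. A call with a gripper value outside its range is refused whole. The fingers move at their own pace and stop on an object; the grip force is fixed at half the most. Time passes only in rows, so rows that repeat a pose let the fingers close. It gives the time, the measured TCP pose, the force and the opening at its end, in the units of the state.
- bot.read_state(): the state, without advancing time (a new reading comes with each control period).
- viewer.get_image(name): name is "scene" or "top"; returns (picture, depth): 400x640x3 uint8, blue, green, red; 400x640 float32, m along the optical axis (not along the pixel's ray), 0 where there is no reading.
- viewer.calibration(name): a dict with "fx", "fy", "cx", "cy" (pixels), "k1" (the pictures are not rectified: a ray, as slopes to the right and down, at radius r is drawn at 1 + k1 r^2 times it, then the intrinsics apply), "R" (3x3) and "t" (3): a world point X has camera coordinates R X + t. Camera axes: x right, y down, z forward; pixel columns grow to the right and rows downward; lengths in m; the calibration is good to about 2 mm. A picture is of the moment at which its call begins. calibration takes no time and is no camera call.
- bot.hand_in(): hands the job in, once; it reports no verdict.
Trained networks look in the newest picture that a camera, given by its name, has taken for a name from the list of things; names that differ only in an ending like _2 or _b are one class to them, and where a whole thing is asked for, a point or a joint stands for the part that bears it (a point fixed in the world has none). Each returns a list of dicts, best first, with "conf" (0 to 1); they miss things now and then, are a little off and sometimes report something else, mostly with a low value. They report only what shows in the picture. A call takes as long as a camera call. They do not tell look-alikes from the thing itself.
- viewer.search_frame(camera, thing): "xy" ([column, row] in pixels, amid what is visible of it).
- viewer.regions_of(camera, thing): "mask" (400x640 bool, what is visible of it) and "xy" ([column, row] in pixels, amid what is visible of it).
- viewer.landmark_of(camera, thing): "xy" ([column, row] in pixels: a listed point, or the origin of a listed thing).
The state is a dict: "time_s": time; "joint_pos": joint angles; "joint_velocities": joint speeds; "joint_torque": joint torques, N m; "tcp_pos": TCP position; "tool_rot": TCP orientation; "wrist_force": force on the tool from outside, world axes, zero at the start; "ft_torque": the same for the moment, N m; "finger_gap": finger opening in m.
Only numpy, scipy, OpenCV 4.12 (cv2) and the standard library are available. Lean on these libraries where they do the work, as an engineer would, in place of code of your own. Each camera call takes 0.05 s, during which the arm holds its last target. There are 200 camera calls.

## Working session

There is one attempt and no reset: what is moved stays moved. The work goes in short steps, Python scripts to look and compute and a tool call to move; the robot and the scene stay as the last step left them, time stands still between calls to the robot, and variables do not carry over. Pictures are saved under pics/ and viewed, about 8 in all and at most 12, crops included, and the job is handed in when it is done.

Besides the shell and the picture viewer there is one more tool, called by a JSON object that holds its "method" and its "body". apply_moves: Moves the arm, as the interface text tells. Its arguments: {"type":"object","properties":{"increments":{"type":"array","items":{"type":"array"}}},"required":["increments"]}

```bash
mkdir -p pics
cat > h.py <<'E'
import numpy as np, cv2
from bench import bot, viewer
def cal(n):
    c=viewer.calibration(n); K=np.array([[c["fx"],0,c["cx"]],[0,c["fy"],c["cy"]],[0,0,1.]])
    return K,np.array([c["k1"],0,0,0.]),np.array(c["R"]),np.array(c["t"])
def ray(n,uv):
    K,d,R,t=cal(n); p=cv2.undistortPoints(np.array(uv,float).reshape(-1,1,2),K,d)[:,0]
    v=np.c_[p,np.ones(len(p))]@R; return -R.T@t, v   # z-depth scaled
def atz(n,uv,z):
    o,v=ray(n,uv); return o+v*((z-o[2])/v[:,2:])
def atd(n,uv,d):
    o,v=ray(n,uv); return o+v*np.array(d).reshape(-1,1)
def proj(n,X):
    K,d,R,t=cal(n); return cv2.projectPoints(np.array(X,float).reshape(-1,3),cv2.Rodrigues(R)[0],t,K,d)[0][:,0]
def tri(a,ua,b,ub):
    o1,v1=ray(a,ua);o2,v2=ray(b,ub);out=[]
    for p,q in zip(v1,v2):
        s=np.linalg.lstsq(np.c_[p,-q],o2-o1,rcond=None)[0]; A=o1+p*s[0];B=o2+q*s[1]; out.append(np.r_[(A+B)/2,np.linalg.norm(A-B)])
    return np.array(out)
E
python3 - <<'E'
from h import *
np.set_printoptions(precision=3,suppress=True)
for n in("scene","top"):
    im,d=viewer.get_image(n); cv2.imwrite(f"pics/{n}0.png",im); np.save(f"{n}0.npy",d)
    c=viewer.calibration(n); print(n,{k:np.round(v,3).tolist() for k,v in c.items()}, (-np.array(c["R"]).T@c["t"]))
for t in("lap","spool","rest","stand","stand_seat","clip","clip_seat","valve","gauge","plate"):
    for n in("scene","top"):
        print(t,n,[(np.round(r["xy"]).tolist(),round(r["conf"],2)) for r in viewer.landmark_of(n,t)][:5])
s=bot.read_state(); print(s)
E
```

```text
scene {'fx': 365.248, 'fy': 365.248, 'cx': 320.401, 'cy': 201.724, 'k1': 0.02, 'R': [[0.768, 0.64, -0.01], [0.389, -0.479, -0.787], [-0.509, 0.601, -0.616]], 't': [-0.483, -0.159, 1.039]} [ 0.961 -0.391  0.51 ]
top {'fx': 484.69, 'fy': 484.69, 'cx': 316.068, 'cy': 202.804, 'k1': -0.064, 'R': [[0.03, -0.999, 0.011], [-0.983, -0.032, -0.181], [0.181, -0.006, -0.983]], 't': [0.068, 0.575, 0.97]} [0.387 0.091 1.057]
lap scene [([373.0, 163.0], 0.88), ([407.0, 152.0], 0.71), ([310.0, 146.0], 0.68)]
lap top [([230.0, 295.0], 0.87), ([244.0, 198.0], 0.7), ([165.0, 199.0], 0.61), ([247.0, 203.0], 0.47)]
spool scene [([291.0, 213.0], 0.96), ([196.0, 230.0], 0.69), ([257.0, 177.0], 0.57)]
spool top [([326.0, 304.0], 0.85), ([357.0, 216.0], 0.62), ([417.0, 281.0], 0.59)]
rest scene [([292.0, 228.0], 0.74)]
rest top [([351.0, 220.0], 0.87)]
stand scene [([369.0, 185.0], 0.85)]
stand top [([249.0, 202.0], 0.64), ([244.0, 197.0], 0.62)]
stand_seat scene [([377.0, 159.0], 0.94), ([215.0, 314.0], 0.24)]
stand_seat top [([245.0, 198.0], 0.95)]
clip scene [([215.0, 316.0], 0.91)]
clip top [([452.0, 20
[... 253 characters left out ...]
 0.74)]
gauge scene [([387.0, 280.0], 0.57)]
gauge top [([350.0, 122.0], 0.7)]
plate scene [([334.0, 344.0], 0.86)]
plate top [([421.0, 125.0], 0.77)]
{'time_s': 1.1, 'joint_pos': array([-1.405,  0.398,  0.045,  1.537, -0.019,  1.207, -0.051]), 'joint_velocities': array([ 0.002, -0.   , -0.001, -0.001, -0.   ,  0.   ,  0.001]), 'joint_torque': array([  0.001, -47.501,   1.363, -25.453,   0.012,   0.001,  -0.   ]), 'tcp_pos': array([0.17 , 0.627, 0.231]), 'tool_rot': array([[ 0.965,  0.   ,  0.262],
       [-0.262,  0.   ,  0.965],
       [ 0.   , -1.   ,  0.   ]]), 'wrist_force': array([ 0.552, -0.411,  0.936]), 'ft_torque': array([ 0.032,  0.025, -0.013]), 'finger_gap': 0.08539365399001571}
```

View pics/scene0.png

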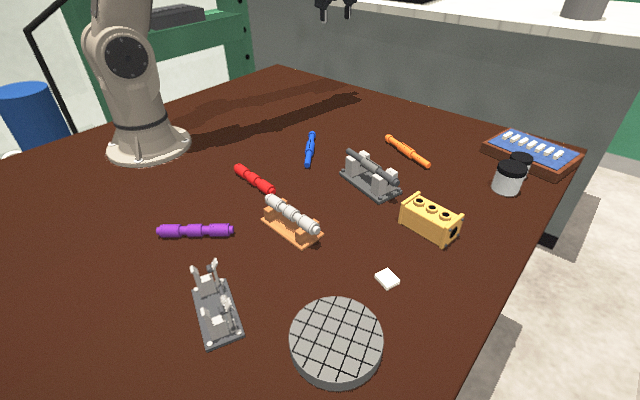

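View pics/top0.png

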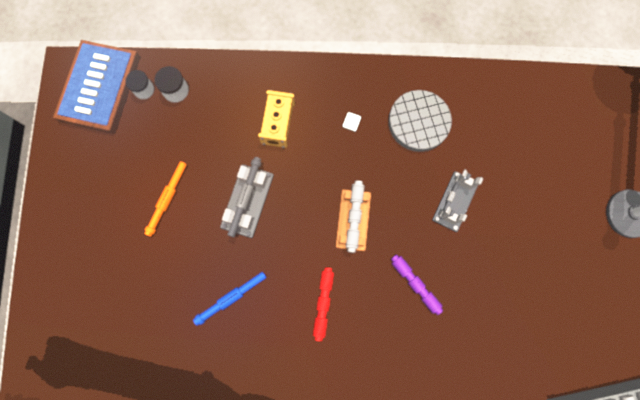

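Candidates for the lap: the dark/grey bar in the V-blocks at scene (371,170), top (244,198). The look-alikes are blue at scene (310,148) and orange at (407,150). 
Candidates for the spool: the bright bar in the wooden rest at scene (291,213), top (354,216). The look-alikes are red at (255,178) and purple at (196,230). 
I take the dark bar as the lap and the bright bar as the spool. Next I check both in one close crop and measure.

Run:
```python
from h import *
np.set_printoptions(precision=4,suppress=True)
s=cv2.imread("pics/scene0.png");t=cv2.imread("pics/top0.png")
def crop(im,x,y,w=95,h=70): return cv2.resize(im[y-h//2:y+h//2,x-w//2:x+w//2],(400,300),interpolation=cv2.INTER_CUBIC)
cv2.imwrite("pics/crops1.png",np.vstack([np.hstack([crop(s,371,175),crop(s,215,305,127,95)]),np.hstack([crop(t,246,200,127,95),crop(t,459,199)])]))
M={}
for th in("lap","spool","stand","rest","clip"):
    for n in("scene","top"):
        d=np.load(f"{n}0.npy")
        for i,r in enumerate(viewer.regions_of(n,th)[:4]):
            m=r["mask"]; yy,xx=np.nonzero(m); dd=d[yy,xx]; k=dd>0
            P=atd(n,np.c_[xx,yy][k],dd[k]); 
            if i==0 or r["conf"]>.6: print(th,n,i,round(r["conf"],2),np.round(r["xy"]),m.sum(),"med",np.median(P,0),"zpct",np.percentile(P[:,2],[5,50,90,98]))
            M[f"{th}_{n}_{i}"]=m
np.savez("masks.npz",**M)
for a in("lap","spool","rest","stand","stand_seat","clip","clip_seat"):pass
L={"stand_seat":((377,159),(245,198)),"clip_seat":((211,294),(464,199)),"clip":((215,316),(452,203)),"lap":((373,163),(244,198)),"spool":((291,213),(357,216))}
for k,(a,b) in L.items(): print(k,tri("scene",[a],"top",[b]))
```

```text
lap scene 0 0.97 [371. 164.] 491 med [0.5968 0.2266 0.0555] zpct [0.0467 0.0555 0.0603 0.0619]
lap top 0 0.97 [246. 198.] 806 med [0.5834 0.235  0.0582] zpct [0.0107 0.0582 0.0626 0.0648]
lap top 1 0.82 [230. 296.] 641 med [0.3694 0.2595 0.0194] zpct [0.0142 0.0194 0.0235 0.0257]
spool scene 0 0.85 [258. 180.] 503 med [0.3785 0.0567 0.0194] zpct [-0.0008  0.0194  0.0242  0.0253]
spool scene 1 0.81 [194. 231.] 780 med [ 0.4172 -0.1407  0.0194] zpct [0.0087 0.0194 0.0244 0.0255]
spool scene 2 0.76 [292. 214.] 749 med [ 0.5628 -0.0052  0.049 ] zpct [0.0375 0.049  0.0537 0.0549]
spool top 0 0.93 [415. 284.] 849 med [ 0.4098 -0.1325  0.0222] zpct [0.0013 0.0222 0.0265 0.0282]
spool top 1 0.84 [357. 213.] 731 med [0.5464 0.0032 0.0522] zpct [0.0448 0.0522 0.056  0.0576]
spool top 2 0.62 [323. 304.] 754 med [0.3633 0.0632 0.0225] zpct [0.0153 0.0225 0.0264 0.0282]
stand scene 0 0.58 [368. 182.] 1462 med [0.5932 0.2203 0.0129] zpct [0.0023 0.0129 0.053  0.0554]
stand top 0 0.95 [250. 204.] 1622 med [0.5782 0.2278 0.0118] zpct [0.0071 0.0118 0.0558 0.0583]
rest scene 0 0.87 [288. 228.] 1170 med [ 0.5552 -0.0165  0.0074] zpct [0.0017 0.0074 0.0335 0.036 ]
rest top 0 0.67 [346. 221.] 1087 med [0.5474 0.0142 0.0084] zpct [0.004  0.0084 0.0357 0.0399]
clip scene 0 0.75 [215. 311.] 2924 med [ 0.6059 -0.2302  0.0103] zpct [0.0048 0.0103 0.0619 0.0713]
clip top 0 0.95 [456. 202.] 1611 med [ 0.5969 -0.2221  0.0102] zpct [0.0043 0.0102 0.0619 0.0726]
stand_seat [[0.585  0.2412 0.0631 0.0221]]
clip_seat [[ 0.5937 -0.2285  0.0468  0.0061]]
clip [[ 0.5924 -0.2255 -0.0135  0.0067]]
lap [[0.5821 0.2411 0.0525 0.0102]]
spool [[ 0.5504 -0.0008  0.041   0.0041]]
```

View pics/crops1.png

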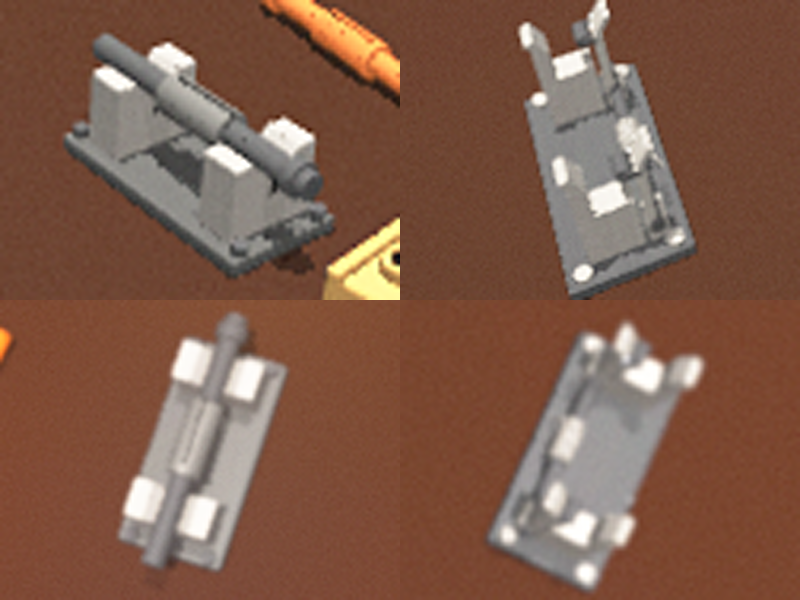

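The crops confirm the choice: the dark arbor with grey slit sleeve and nut lies in the V-blocks, orange bar apart. The clip has its jaw on the world +y (image-left in top) side, with a block midway along that side. Now I fit the poses from depth in both views.

```bash
cat > fit.py <<'E'
from h import *
np.set_printoptions(precision=4,suppress=True)
def cloud(n,d,c,r):
    yy,xx=np.nonzero(d>0); P=atd(n,np.c_[xx,yy],d[yy,xx]); k=np.hypot(*(P[:,:2]-c).T)<r
    return P[k]
def axis(P):
    c=P.mean(0); v=np.linalg.svd(P-c,full_matrices=False)[2][0]; v=v*np.sign(v[0]); return c,v
def clus(P,k):
    _,l,c=cv2.kmeans(P[:,:2].astype(np.float32),k,None,(3,50,1e-5),10,cv2.KMEANS_PP_CENTERS); 
    return np.array([np.r_[(P[l[:,0]==i].min(0)+P[l[:,0]==i].max(0))/2,(l==i).sum()] for i in range(k)])
E
python3 - <<'E'
from fit import *
M=np.load("masks.npz")
D={n:np.load(f"{n}0.npy") for n in("scene","top")}
for n in("scene","top"):
    print("==",n); d=D[n]
    for th,i,zt in(("lap",0,.040),("spool",2 if n=="scene" else 1,.03)):
        m=M[f"{th}_{n}_{i}"]; yy,xx=np.nonzero(m&(d>0)); P=atd(n,np.c_[xx,yy],d[yy,xx]); P=P[P[:,2]>zt]
        c,v=axis(P); s=(P-c)@v; e=np.percentile(s,[.5,99.5]); print(th,"c",c,"v",v,"yaw",np.degrees(np.arctan2(v[1],v[0])),"len",e[1]-e[0],"mid",c+v*e.mean(),"ztop",np.percentile(P[:,2],95))
    for th,c,zb,k in(("stand",(.585,.235),(.0525,.0585),4),("clip",(.594,-.226),(.039,.0445),2),("clipplate",(.594,-.226),(.005,.012),1),("standplate",(.585,.235),(.007,.0135),1),("restbase",(.55,.0),(.005,.012),1)):
        P=cloud(n,d,np.array(c),.11); P=P[(P[:,2]>zb[0])&(P[:,2]<zb[1])]
        if k==1:
            r=cv2.minAreaRect(P[:,:2].astype(np.float32)*1000); print(th,len(P),np.round(r[0],1),np.round(r[1],1),round(r[2],1)); continue
        if th=="stand":
            # exclude lap points
            m=M[f"lap_{n}_0"]; q=np.round(proj(n,P)).astype(int); P=P[~cv2.dilate(m.astype(np.uint8),np.ones((2,2)))[q[:,1],q[:,0]].astype(bool)]
        C=clus(P,k); print(th,len(P)); print(C); print(" mean",C[:,:3].mean(0))
# clip high parts
for n in D:
    P=cloud(n,D[n],np.array((.594,-.226)),.09); 
    for zb in((.015,.038),(.045,.08)):
        Q=P[(P[:,2]>zb[0])&(P[:,2]<zb[1])]; print(n,zb); print(clus(Q,5))
E
```

```text
== scene
lap c [0.595  0.2282 0.0549] v [ 0.9652 -0.2617 -0.003 ] yaw -15.169707049999243 len 0.1732673048003792 mid [0.5854 0.2308 0.0549] ztop 0.061289977835453355
spool c [ 0.5604 -0.005   0.0481] v [ 0.9969 -0.0788 -0.0067] yaw -4.518387628894493 len 0.14962634573536604 mid [ 0.5524 -0.0043  0.0482] ztop 0.0543272676424474
stand 149
[[ 0.5444  0.2691  0.0546 40.    ]
 [ 0.6374  0.2421  0.0545 48.    ]
 [ 0.5212  0.2382  0.0555 24.    ]
 [ 0.6254  0.1995  0.0546 37.    ]]
 mean [0.5821 0.2372 0.0548]
clip 234
[[  0.5591  -0.2113   0.0414 105.    ]
 [  0.6384  -0.2485   0.0417 129.    ]]
 mean [ 0.5987 -0.2299  0.0415]
clipplate 1365 [ 598.1 -227.3] [ 61.2 123.7] 64.7
standplate 565 [586.2 235. ] [ 74.4 149.1] 74.7
restbase 673 [549.  -0.] [ 63.8 131.6] 85.1
== top
lap c [0.5828 0.236  0.0582] v [ 0.9621 -0.2727  0.0013] yaw -15.822317201848346 len 0.17277409910450703 mid [0.5825 0.2361 0.0582] ztop 0.06397144970025019
spool c [0.5478 0.0031 0.0518] v [ 0.9962 -0.0869  0.0011] yaw -4.98428247715471 len 0.14784799187533415 mid [0.5496 0.0029 0.0518] ztop 0.05683084828701934
stand 31
[... 546 characters left out ...]
0.0267 127.    ]
 [  0.6041  -0.2102   0.0216  78.    ]
 [  0.5599  -0.2181   0.0265 130.    ]]
scene (0.045, 0.08)
[[  0.631   -0.2593   0.0591 125.    ]
 [  0.5628  -0.1956   0.0594 119.    ]
 [  0.6458  -0.2294   0.0605  97.    ]
 [  0.5513  -0.2211   0.059  118.    ]
 [  0.6419  -0.2375   0.057   58.    ]]
top (0.015, 0.038)
[[ 0.6273 -0.2462  0.0263 35.    ]
 [ 0.5457 -0.2087  0.0263 32.    ]
 [ 0.6009 -0.2089  0.0229 84.    ]
 [ 0.6379 -0.2257  0.0259 72.    ]
 [ 0.5678 -0.1931  0.0262 60.    ]]
top (0.045, 0.08)
[[ 0.641  -0.2312  0.06   59.    ]
 [ 0.5598 -0.199   0.0624 28.    ]
 [ 0.63   -0.2538  0.0601 63.    ]
 [ 0.5499 -0.2198  0.0603 64.    ]
 [ 0.5633 -0.1894  0.0603 37.    ]]
```

{"method": "apply_moves", "body": {"increments": [[0.0854,[0.034,-0.032,0],[0,0,0]],[0.0854,[0.069,-0.065,0],[0,0,0]],[0.0854,[0.103,-0.098,0],[0,0,0]],[0.0854,[0.138,-0.13,0],[0,0,0]],[0.0854,[0.172,-0.163,0],[0,0,0]],[0.0854,[0.207,-0.196,0],[0,0,0]],[0.0854,[0.241,-0.228,0],[0,0,0]],[0.0854,[0.276,-0.261,0],[0,0,0]],[0.0854,[0.31,-0.293,0],[0,0,0]],[0.0854,[0.345,-0.326,-0.01],[0,0,0]]]}}

```text
time_s: 2.6
tcp_pos: [0.5171, 0.3008, 0.2229]
tool_rot: [[0.965, 0.003, 0.261], [-0.261, 0.003, 0.965], [0.002, -1.0, 0.003]]
wrist_force: [0.5, 1.0, 0.2]
finger_gap: 0.0856
```

{"method": "apply_moves", "body": {"increments": [[0.0854,[0.034,-0.032,-0.01],[0,0,0]],[0.0854,[0.0685,-0.065,-0.03],[0,0,0]],[0.0854,[0.0685,-0.065,-0.065],[0,0,0]],[0.0854,[0.0685,-0.065,-0.091],[0,0,0]],[0.0854,[0.0685,-0.065,-0.091],[0,0,0]],[0.0854,[0.0685,-0.065,-0.091],[0,0,0]]]}}

```text
time_s: 3.2
tcp_pos: [0.5836, 0.2368, 0.1307]
tool_rot: [[0.965, -0.0, 0.261], [-0.261, 0.0, 0.965], [-0.0, -1.0, 0.0]]
wrist_force: [-0.4, 0.4, 1.1]
finger_gap: 0.0857
```

Run:
```python
from fit import *
st=bot.read_state(); print(st["time_s"],st["tcp_pos"],st["tool_rot"],st["wrist_force"],st["joint_pos"])
R=np.array(st["tool_rot"]);p=st["tcp_pos"]; ims=[]
for n in("scene","top"):
    im,d=viewer.get_image(n); np.save(f"{n}1.npy",d)
    P=cloud(n,d,p[:2],.12); P=P[(P[:,2]>.115)&(P[:,2]<.19)]; Q=(P-p)@R
    for lo,hi in((-.06,-.045),(-.045,-.03),(-.03,-.015),(-.015,.01)):
        q=Q[(Q[:,1]>lo)&(Q[:,1]<hi)]
        if len(q)>20: 
            for s in(-1,1):
                w=q[np.sign(q[:,2])==s]
                if len(w)>8: print(n,lo,s,len(w),"x",np.percentile(w[:,0],[2,98]),"z",np.percentile(w[:,2],[2,98]))
    c=proj(n,[p])[0].astype(int); cv2.circle(im,tuple(c),1,(0,0,255),-1)
    for f in(-.0426,.0426): cv2.circle(im,tuple(proj(n,[p+R@[0,-.013,f]])[0].astype(int)),1,(0,255,0),-1)
    ims.append(cv2.resize(im[c[1]-60:c[1]+60,c[0]-65:c[0]+65],(390,360),interpolation=cv2.INTER_CUBIC))
cv2.imwrite("pics/hover.png",np.hstack(ims))
```

```text
3.2 [0.5836 0.2368 0.1307] [[ 0.9653 -0.      0.2611]
 [-0.2611  0.0002  0.9653]
 [-0.0001 -1.      0.0001]] [-0.4203  0.3705  1.1457] [-0.6582  0.465   0.2742  1.6996 -0.1453  0.9969  0.9742]
scene -0.06 -1 53 x [-0.007   0.0161] z [-0.0722 -0.0426]
scene -0.06 1 74 x [-0.0082  0.0157] z [0.0405 0.068 ]
scene -0.045 -1 69 x [-0.0027  0.0136] z [-0.0578 -0.0451]
scene -0.045 1 65 x [-0.0088  0.0136] z [0.04  0.055]
scene -0.03 -1 57 x [-0.0054  0.0135] z [-0.057 -0.044]
scene -0.03 1 61 x [-0.0073  0.0132] z [0.0408 0.0531]
```

View pics/hover.png

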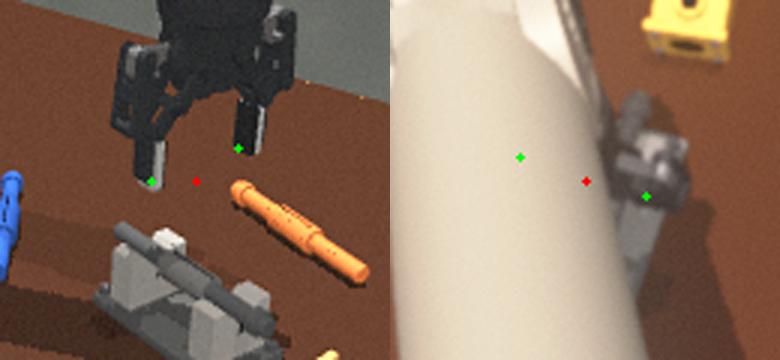

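Left: scene camera. The fingertips' red/green marks sit about 2 mm off the real fingers, so its bias at this height is roughly (+1.9, −2.6) mm. Right: top camera, where the arm hides the place. Corrected stand centre is (0.5843, 0.2376), yaw −15.2°. I descend and grip the sleeve.

{"method": "apply_moves", "body": {"increments": [[0.0854,[0.0007,0.0008,-0.03],[0,0,0]],[0.0854,[0.0007,0.0008,-0.06],[0,0,0]],[0.0854,[0.0007,0.0008,-0.085],[0,0,0]],[0.0854,[0.0007,0.0008,-0.0927],[0,0,0]],[0.0854,[0.0007,0.0008,-0.0927],[0,0,0]],[0.035,[0.0007,0.0008,-0.0927],[0,0,0]],[0.035,[0.0007,0.0008,-0.0927],[0,0,0]],[0.035,[0.0007,0.0008,-0.0927],[0,0,0]],[0.035,[0.0007,0.0008,-0.0927],[0,0,0]],[0.035,[0.0007,0.0008,-0.0927],[0,0,0]]]}}

```text
time_s: 4.3
tcp_pos: [0.5845, 0.2373, 0.0381]
tool_rot: [[0.965, 0.001, 0.262], [-0.262, 0.0, 0.965], [0.0, -1.0, 0.001]]
wrist_force: [-0.2, 0.1, -0.3]
finger_gap: 0.0351
```

{"method": "apply_moves", "body": {"increments": [[0.0,[0,0,0],[0,0,0]],[0.0,[0,0,0],[0,0,0]],[0.0,[0,0,0],[0,0,0]],[0.0,[0,0,0],[0,0,0]]]}}

```text
time_s: 4.7
tcp_pos: [0.5844, 0.2371, 0.038]
tool_rot: [[0.965, 0.0, 0.262], [-0.262, 0.0, 0.965], [-0.0, -1.0, 0.0]]
wrist_force: [-1.2, -1.3, 5.1]
finger_gap: 0.0224
```

Run:
```python
from fit import *
a=np.radians(-25);ux=np.array([np.cos(a),np.sin(a)]);uy=np.array([-ux[1],ux[0]])
for n,c in(("scene",(.598,-.2273)),("top",(.594,-.222))):
    P=cloud(n,np.load(f"{n}0.npy"),np.array(c),.09); q=np.c_[(P[:,:2]-c)@ux,(P[:,:2]-c)@uy,P[:,2]]*1000
    k=(abs(q[:,0])<36)&(q[:,2]>13)&(abs(q[:,1])<45); b=q[k]; print(n,len(b),np.percentile(b,[2,25,50,75,98],axis=0))
    for z0 in range(40,76,4):
        w=q[(q[:,2]>z0)&(q[:,2]<z0+4)&(abs(q[:,0])>36)&(abs(q[:,0])<52)]
        y=np.sort(w[:,1]); print(z0,"neg",y[y<0][[0,-1]] if (y<0).any() else "", "pos",y[y>0][[0,-1]] if (y>0).any() else "")
```

```text
scene 120 [[-33.788  -12.327   17.9113]
 [-21.0967  14.0962  21.3092]
 [ -8.1463  16.5711  22.626 ]
 [  0.403   18.979   24.0694]
 [ 35.7107  22.9983  68.432 ]]
40 neg [-17.9261  -0.0175] pos [ 0.0197 17.5359]
44 neg [-18.2659  -9.1188] pos [12.9341 17.4625]
48 neg [-17.315   -8.8927] pos [12.6807 17.8835]
52 neg [-18.2346 -10.1588] pos [ 6.6619 17.2133]
56 neg [-18.3348  -8.9075] pos [ 4.2783 17.6125]
60 neg [-17.8081  -9.0594] pos [ 5.0527 17.3752]
64 neg [-18.1614 -10.0068] pos [ 8.1649 21.8015]
68 neg [-20.3339 -12.691 ] pos [16.7056 23.3952]
72 neg [-17.9078 -14.3549] pos [18.9439 22.8143]
top 148 [[-35.637  -15.5116  15.4761]
 [-20.8879  12.0894  21.9433]
 [ -2.5435  14.7749  23.6845]
 [ 11.227   17.2615  26.2409]
 [ 33.9912  20.5679  70.9712]]
40 neg [-18.6347  -0.2382] pos [ 0.2702 15.5412]
44 neg [-19.6925  -0.5954] pos [ 0.9648 15.1136]
48 neg [-15.6847 -10.4162] pos [11.167  15.6715]
52 neg [-19.0053 -10.0037] pos [10.8219 15.3949]
56 neg [-20.183   -9.9903] pos [ 1.3891 15.3501]
60 neg [-18.5179  -9.8976] pos [ 1.9223 14.6728]
64 neg [-23.0215 -11.6972] pos [ 3.4505 16.2387]
68 neg [-22.5031 -12.8452] pos [12.8322 20.3279]
72 neg [-20.0674 -15.8885] pos [15.9884 20.8885]
```

{"method": "apply_moves", "body": {"increments": [[0.035,[0,0.0003,0],[0,0,0]],[0.035,[0,0.0003,-0.002],[0,0,0]],[0.035,[0,0.0003,-0.005],[0,0,0]],[0.035,[0,0.0003,-0.005],[0,0,0]],[0.0,[0,0.0003,-0.005],[0,0,0]],[0.0,[0,0.0003,-0.005],[0,0,0]],[0.0,[0,0.0003,-0.005],[0,0,0]],[0.0,[0,0.0003,-0.005],[0,0,0]]]}}

```text
time_s: 5.5
tcp_pos: [0.584, 0.2372, 0.0324]
tool_rot: [[0.965, -0.001, 0.262], [-0.262, -0.0, 0.965], [-0.0, -1.0, -0.0]]
wrist_force: [-1.3, -0.2, -1.0]
finger_gap: 0.0223
```

{"method": "apply_moves", "body": {"increments": [[0.0,[0,0,0.01],[0,0,0]],[0.0,[0,0,0.03],[0,0,0]],[0.0,[0,0,0.065],[0,0,0]],[0.0,[0,0,0.1],[0,0,0]],[0.0,[0,0,0.12],[0,0,0]],[0.0,[0,-0.03,0.12],[0,0,0]],[0.0,[0.002,-0.075,0.12],[0,0,-2]],[0.0,[0.004,-0.12,0.12],[0,0,-4]],[0.0,[0.006,-0.165,0.12],[0,0,-6]],[0.0,[0.008,-0.21,0.12],[0,0,-8]]]}}

```text
time_s: 6.5
tcp_pos: [0.5918, 0.026, 0.1528]
tool_rot: [[0.919, -0.0, 0.394], [-0.394, 0.0, 0.919], [-0.0, -1.0, 0.0]]
wrist_force: [1.4, 0.6, -4.0]
finger_gap: 0.0222
```

{"method": "apply_moves", "body": {"increments": [[0.0,[0,-0.045,0],[0,0,-1]],[0.0,[0.001,-0.09,0],[0,0,-1.8]],[0.0,[0.002,-0.135,0],[0,0,-1.8]],[0.0,[0.003,-0.18,0],[0,0,-1.8]],[0.0,[0.004,-0.22,0],[0,0,-1.8]],[0.0,[0.004,-0.245,0],[0,0,-1.8]],[0.0,[0.004,-0.2522,0],[0,0,-1.8]],[0.0,[0.004,-0.2522,0],[0,0,-1.8]],[0.0,[0.004,-0.2522,0],[0,0,-1.8]]]}}

```text
time_s: 7.4
tcp_pos: [0.5965, -0.2225, 0.1523]
tool_rot: [[0.907, -0.0, 0.42], [-0.42, 0.002, 0.907], [-0.001, -1.0, 0.002]]
wrist_force: [1.3, -0.3, -4.1]
finger_gap: 0.0221
```

```bash
cat > held.py <<'E'
from fit import *
import sys
# held thing: measure its cloud in tool frame; args tag z-range below/above axis
def held(tag,crop=True):
    st=bot.read_state(); R=np.array(st["tool_rot"]);p=np.array(st["tcp_pos"]); ims=[]
    print(st["time_s"],p,"yaw",np.degrees(np.arctan2(R[1,0],R[0,0])),st["wrist_force"],st["finger_gap"])
    g=p+R@[0,-.019,0]
    for n in("scene","top"):
        im,d=viewer.get_image(n); np.save(f"{n}_{tag}.npy",d)
        P=cloud(n,d,p[:2],.12); Q=(P-g)@R; Q=Q[(abs(Q[:,1])<.016)&(abs(Q[:,2])<.02)]
        for lo,hi in((-.1,-.07),(-.07,-.035),(-.035,-.012),(.012,.035),(.035,.07),(.07,.1)):
            w=Q[(Q[:,0]>lo)&(Q[:,0]<hi)]
            if len(w)>5: print(n,lo,len(w),"x",np.percentile(w[:,0],[1,99]),"y",np.percentile(w[:,1],[3,50,97]),"z",np.percentile(w[:,2],[3,50,97]))
        c=proj(n,[g])[0].astype(int)
        for X in([0,0,0],[.088,0,0],[-.088,0,0]): cv2.circle(im,tuple(np.round(proj(n,[g+R@X])[0]).astype(int)),1,(0,0,255),-1)
        c=np.clip(c,[65,60],[574,339]); ims.append(cv2.resize(im[c[1]-60:c[1]+60,c[0]-65:c[0]+65],(390,360),interpolation=cv2.INTER_CUBIC))
    cv2.imwrite(f"pics/{tag}.png",np.hstack(ims))
held(sys.argv[1])
E
python3 held.py lapclip
```

```text
7.4 [ 0.5965 -0.2225  0.1523] yaw -24.859306080347036 [ 1.3221 -0.2854 -4.1478] 0.02211777236365909
scene -0.07 102 x [-0.056  -0.0353] y [-0.0072 -0.0054  0.0001] z [-0.0068  0.0006  0.0082]
scene -0.035 117 x [-0.0337 -0.0122] y [-0.0112 -0.0084 -0.004 ] z [-0.0097  0.0003  0.0104]
scene 0.012 337 x [0.012  0.0344] y [-0.0115 -0.0062  0.0087] z [-0.0142  0.0001  0.0162]
scene 0.035 243 x [0.0357 0.0678] y [-0.0074 -0.0054  0.0002] z [-0.0077 -0.0003  0.0071]
scene 0.07 313 x [0.072  0.0889] y [-0.0097 -0.0047  0.0064] z [-0.01   -0.0007  0.0086]
top -0.1 103 x [-0.0896 -0.0701] y [-0.0091 -0.0055  0.0027] z [-0.0052  0.0024  0.0086]
top -0.07 147 x [-0.0692 -0.0357] y [-0.0099 -0.0057 -0.    ] z [-0.0055  0.0028  0.0086]
top -0.035 145 x [-0.0344 -0.0121] y [-0.013  -0.0085  0.0008] z [-0.008   0.0037  0.012 ]
top 0.07 30 x [0.0705 0.0852] y [-0.0107 -0.005  -0.0008] z [0.002  0.0078 0.0113]
```

View pics/lapclip.png

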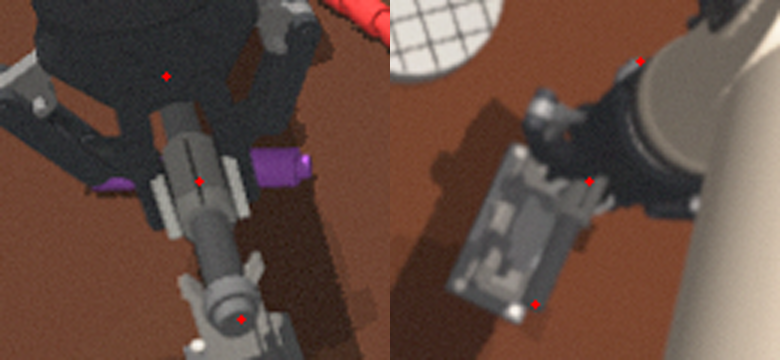

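The scene view shows the lap gripped by its sleeve and lined up over the clip forks (sleeve at (199,180), nut end at (240,300) in the crop). The measured lap is centred in the tool to within 1 mm. Clip centre works out at (0.5957, −0.2249).

{"method": "apply_moves", "body": {"increments": [[0.0,[-0.0008,-0.0022,-0.02],[0,0,0]],[0.0,[-0.0008,-0.0022,-0.05],[0,0,0]],[0.0,[-0.0008,-0.0022,-0.075],[0,0,0]],[0.0,[-0.0008,-0.0022,-0.08],[0,0,0]],[0.0,[-0.0008,-0.0022,-0.085],[0,0,0]],[0.0,[-0.0008,-0.0022,-0.09],[0,0,0]],[0.0,[-0.0008,-0.0022,-0.094],[0,0,0]],[0.0,[-0.0008,-0.0022,-0.098],[0,0,0]]]}}

```text
time_s: 8.3
tcp_pos: [0.5962, -0.2271, 0.0554]
tool_rot: [[0.907, 0.002, 0.422], [-0.422, -0.0, 0.907], [0.002, -1.0, 0.0]]
wrist_force: [0.7, -0.4, -4.5]
finger_gap: 0.0223
```

{"method": "apply_moves", "body": {"increments": [[0.0,[-0.0006,0.0014,-0.001],[0,0,0]],[0.0,[-0.0006,0.0014,-0.003],[0,0,0]],[0.0,[-0.0006,0.0014,-0.005],[0,0,0]]]}}

```text
time_s: 8.6
tcp_pos: [0.5951, -0.2256, 0.0499]
tool_rot: [[0.907, 0.001, 0.422], [-0.422, -0.0, 0.907], [0.001, -1.0, 0.0]]
wrist_force: [-0.6, -0.8, -1.4]
finger_gap: 0.0223
```

{"method": "apply_moves", "body": {"increments": [[0.0,[0,0,-0.002],[0,0,0]],[0.0,[0,0,-0.004],[0,0,0]]]}}

```text
time_s: 8.8
tcp_pos: [0.5941, -0.2278, 0.0464]
tool_rot: [[0.906, -0.001, 0.423], [-0.423, -0.002, 0.906], [0.001, -1.0, -0.002]]
wrist_force: [-5.5, -2.2, 9.0]
finger_gap: 0.0223
```

{"method": "apply_moves", "body": {"increments": [[0.0,[0,0,-0.002],[0,0,0]],[0.0,[0,0,-0.004],[0,0,0]],[0.0,[0,0,-0.006],[0,0,0]]]}}

```text
time_s: 9.1
tcp_pos: [0.5946, -0.2269, 0.0399]
tool_rot: [[0.906, 0.0, 0.422], [-0.422, -0.002, 0.906], [0.001, -1.0, -0.001]]
wrist_force: [-3.1, -4.7, -2.9]
finger_gap: 0.0221
```

{"method": "apply_moves", "body": {"increments": [[0.0,[0,0,-0.002],[0,0,0]],[0.0,[0,0,-0.004],[0,0,0]],[0.0,[0,0,-0.006],[0,0,0]],[0.0,[0,0,-0.007],[0,0,0]]]}}

```text
time_s: 9.5
tcp_pos: [0.5953, -0.2245, 0.0316]
tool_rot: [[0.907, 0.0, 0.422], [-0.422, 0.001, 0.907], [-0.0, -1.0, 0.001]]
wrist_force: [0.6, -2.2, -6.7]
finger_gap: 0.022
```

{"method": "apply_moves", "body": {"increments": [[0.0,[0,0,-0.001],[0,0,0]],[0.0,[0,0,-0.002],[0,0,0]],[0.0,[0,0,-0.002],[0,0,0]]]}}

```text
time_s: 9.8
tcp_pos: [0.5954, -0.2242, 0.0311]
tool_rot: [[0.907, 0.001, 0.421], [-0.421, 0.002, 0.907], [-0.0, -1.0, 0.002]]
wrist_force: [-1.1, 1.5, 0.3]
finger_gap: 0.0222
```

{"method": "apply_moves", "body": {"increments": [[0.0,[0,0,-0.0015],[0,0,0]],[0.0,[0,0,-0.0015],[0,0,0]]]}}

```text
time_s: 10.0
tcp_pos: [0.5955, -0.2242, 0.031]
tool_rot: [[0.907, 0.001, 0.422], [-0.422, 0.002, 0.907], [-0.0, -1.0, 0.003]]
wrist_force: [-3.2, 2.6, 8.1]
finger_gap: 0.0227
```

{"method": "apply_moves", "body": {"increments": [[0.05,[0,0,0.0015],[0,0,0]],[0.05,[0,0,0.0015],[0,0,0]],[0.05,[0,0,0.0015],[0,0,0]],[0.05,[0,0,0.0015],[0,0,0]],[0.05,[0,0,0.01],[0,0,0]],[0.06,[0,0,0.04],[0,0,0]],[0.0854,[0,0.01,0.085],[0,0,2]],[0.0854,[-0.01,0.05,0.12],[0,0,6]],[0.0854,[-0.02,0.09,0.12],[0,0,10]],[0.0854,[-0.03,0.135,0.12],[0,0,14]]]}}

```text
time_s: 11.0
tcp_pos: [0.5657, -0.0902, 0.1517]
tool_rot: [[0.982, 0.005, 0.19], [-0.19, -0.0, 0.982], [0.005, -1.0, 0.001]]
wrist_force: [1.5, 0.9, 0.3]
finger_gap: 0.0851
```

Run:
```python
from fit import *
I={}
for n in("scene","top"):
    im,d=viewer.get_image(n); I[n]=im; np.save(f"{n}2.npy",d)
    for th in("lap","spool"):
        for r in viewer.regions_of(n,th):
            m=r["mask"]; yy,xx=np.nonzero(m&(d>0)); P=atd(n,np.c_[xx,yy],d[yy,xx]); P=P[P[:,2]>.03]
            if len(P)<60: continue
            c,v=axis(P); s=(P-c)@v; e=np.percentile(s,[.5,99.5]); print(th,n,round(r["conf"],2),np.round(r["xy"]),len(P),"yaw",np.degrees(np.arctan2(v[1],v[0])),"slope",v[2],"len",e[1]-e[0],"mid",c+v*e.mean(),"ztop",np.percentile(P[:,2],95))
c=lambda im,x,y:cv2.resize(im[y-50:y+50,x-50:x+50],(390,390),interpolation=cv2.INTER_CUBIC)
cv2.imwrite("pics/afterlap.png",np.hstack([c(I["scene"],215,300),c(I["top"],455,199)]))
```

```text
lap scene 0.62 [211. 296.] 1060 yaw -25.736192063712245 slope -0.013677602084218095 len 0.1721197891308971 mid [ 0.598  -0.2264  0.0563] ztop 0.060755415556303836
lap scene 0.31 [224. 301.] 287 yaw -25.36751798877835 slope -0.027985836692682495 len 0.1018976803950995 mid [ 0.6045 -0.2142  0.0602] ztop 0.07234908439703355
spool scene 0.85 [288. 212.] 736 yaw -4.9705626984127695 slope -0.003331577873151691 len 0.1513007674039605 mid [ 0.5516 -0.0041  0.0481] ztop 0.05439030676456015
spool top 0.75 [357. 212.] 753 yaw -5.0573701898424535 slope -0.0016297828106825055 len 0.14733488966299568 mid [0.5489 0.0028 0.0514] ztop 0.05639421706637635
```

View pics/afterlap.png

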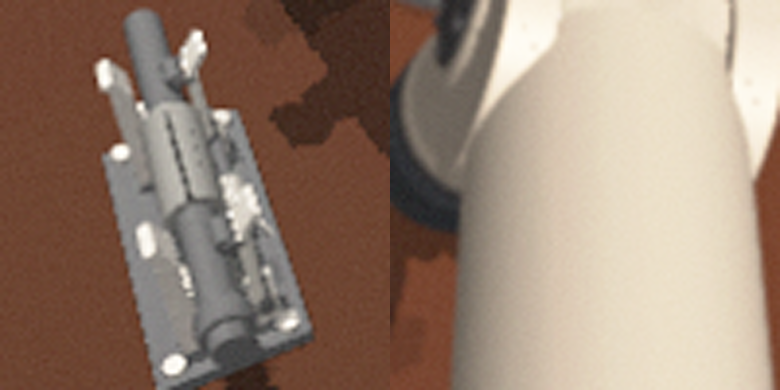

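The lap lies down in both forks, with the rollers over the arbor (scene view). The arm hides the top view; I recheck that later. Now the spool: mid at about (0.5503, 0.0022), yaw −5°.

{"method": "apply_moves", "body": {"increments": [[0.0854,[-0.005,0.03,0],[0,0,3]],[0.0854,[-0.01,0.065,0],[0,0,6]],[0.0854,[-0.0154,0.0905,-0.01],[0,0,6]],[0.0854,[-0.0154,0.0925,-0.04],[0,0,6]],[0.0854,[-0.0154,0.0925,-0.075],[0,0,6]],[0.0854,[-0.0154,0.0925,-0.105],[0,0,6]],[0.0854,[-0.0154,0.0925,-0.122],[0,0,6]],[0.0854,[-0.0154,0.0925,-0.1275],[0,0,6]],[0.0854,[-0.0154,0.0925,-0.1275],[0,0,6]]]}}

```text
time_s: 12.2
tcp_pos: [0.5494, 0.0003, 0.0211]
tool_rot: [[0.996, -0.001, 0.089], [-0.089, -0.001, 0.996], [-0.001, -1.0, -0.001]]
wrist_force: [0.5, 0.9, 0.3]
finger_gap: 0.0856
```

{"method": "apply_moves", "body": {"increments": [[0.036,[0,0,0],[0,0,0]],[0.036,[0,0,0],[0,0,0]],[0.036,[0,0,0],[0,0,0]],[0.036,[0,0,0],[0,0,0]],[0.0,[0,0,0],[0,0,0]],[0.0,[0,0,0],[0,0,0]],[0.0,[0,0,0],[0,0,0]]]}}

```text
time_s: 12.9
tcp_pos: [0.5497, 0.0019, 0.0222]
tool_rot: [[0.996, 0.0, 0.087], [-0.087, 0.0, 0.996], [0.0, -1.0, 0.0]]
wrist_force: [-1.9, -0.8, 6.2]
finger_gap: 0.0246
```

{"method": "apply_moves", "body": {"increments": [[0.0,[0,0,0.008],[0,0,0]],[0.0,[0,0,0.025],[0,0,0]],[0.0,[0,0,0.06],[0,0,0]],[0.0,[0,0,0.1],[0,0,0]],[0.0,[0.005,0.035,0.13],[0,0,-2]],[0.0,[0.011,0.075,0.13],[0,0,-4]],[0.0,[0.017,0.118,0.13],[0,0,-6]],[0.0,[0.023,0.16,0.13],[0,0,-8]],[0.0,[0.029,0.2,0.13],[0,0,-10.2]],[0.0,[0.0343,0.2353,0.13],[0,0,-10.2]]]}}

```text
time_s: 13.9
tcp_pos: [0.5823, 0.2397, 0.1503]
tool_rot: [[0.965, -0.003, 0.261], [-0.261, -0.0, 0.965], [-0.002, -1.0, -0.001]]
wrist_force: [1.2, -0.4, -5.3]
finger_gap: 0.024
```

{"method": "apply_moves", "body": {"increments": [[0.0,[0,0,0],[0,0,0]],[0.0,[0,0,0],[0,0,0]],[0.0,[0,0,0],[0,0,0]]]}}

```text
time_s: 14.2
tcp_pos: [0.5831, 0.2353, 0.1507]
tool_rot: [[0.965, -0.002, 0.263], [-0.263, -0.002, 0.965], [-0.001, -1.0, -0.003]]
wrist_force: [0.1, -0.2, -4.6]
finger_gap: 0.0245
```

```bash
sed -i 's/\[\.088,0,0\],\[-\.088,0,0\]/[.076,0,0],[-.076,0,0]/' held.py; python3 held.py spoolheld
python3 - <<'E'
from fit import *
# clip: arbor heights near forks and jaw
a=np.radians(-25);ux=np.array([np.cos(a),np.sin(a)]);uy=np.array([-ux[1],ux[0]])
for n,c,f in(("scene",(.5984,-.2266),"scene_spoolheld"),("top",(.5937,-.2228),"top_spoolheld")):
  for tag in(f"{n}0",f):
    P=cloud(n,np.load(tag+".npy"),np.array(c),.11); q=np.c_[(P[:,:2]-c)@ux,(P[:,:2]-c)@uy,P[:,2]]*1000
    for lo,hi in((-80,-56),(-51,-37),(-25,25),(37,51),(54,68)):
        k=(q[:,0]>lo)&(q[:,0]<hi)&(abs(q[:,1])<6); w=q[k]
        print(tag,lo,len(w),"arbor ztop",np.percentile(w[:,2],[50,95]) if len(w) else "")
    for lo,hi in((-51,-37),(37,51)):
        w=q[(q[:,0]>lo)&(q[:,0]<hi)&(q[:,2]>66)&(q[:,1]>6)]; print("   jaw lip y",len(w),np.percentile(w[:,1],[5,50,95]) if len(w) else "")
# stand centre fresh from both, blocks
M=np.load("masks.npz")
E
```

```text
14.2 [0.5831 0.2353 0.1507] yaw -15.251124109176347 [ 0.0585 -0.155  -4.559 ] 0.0244793107735778
scene -0.07 66 x [-0.0653 -0.0362] y [-0.0085 -0.0015  0.008 ] z [-0.0139 -0.0118 -0.0062]
scene -0.035 27 x [-0.0344 -0.0241] y [-0.0043  0.0011  0.009 ] z [-0.0137 -0.0106 -0.0075]
scene 0.012 131 x [0.0122 0.0347] y [-0.0137 -0.005   0.0119] z [-0.0184 -0.008   0.0162]
scene 0.035 200 x [0.0355 0.0698] y [-0.0123 -0.0061  0.0083] z [-0.0142 -0.0103  0.0049]
scene 0.07 65 x [0.07   0.0787] y [-0.0099 -0.0011  0.0103] z [-0.0089 -0.0046  0.0061]
top 0.035 115 x [0.041  0.0692] y [-0.0156 -0.0103 -0.0009] z [-0.013  -0.0077  0.007 ]
top 0.07 26 x [0.0702 0.076 ] y [-0.0112 -0.0071 -0.0022] z [-0.0076 -0.0023  0.0065]
scene0 -80 0 arbor ztop 
scene0 -51 160 arbor ztop [32.4807 59.8174]
scene0 -25 118 arbor ztop [6.1381 7.5989]
scene0 37 193 arbor ztop [34.655 59.303]
scene0 54 93 arbor ztop [1.2514 7.613 ]
   jaw lip y 34 [15.4561 18.9513 22.0306]
   jaw lip y 44 [15.8735 19.0834 22.1228]
scene_spoolheld -80 74 arbor ztop [55.996  57.8239]
scene_spoolheld -51 49 arbor ztop [56.7964 62.0366
[... 160 characters left out ...]
 jaw lip y 35 [15.7703 18.8356 22.0193]
   jaw lip y 50 [15.1914 18.9083 22.1423]
top0 -80 62 arbor ztop [0.274  7.9223]
top0 -51 58 arbor ztop [38.9639 62.9223]
top0 -25 102 arbor ztop [ 8.1358 10.9389]
top0 37 66 arbor ztop [36.8108 63.3324]
top0 54 1 arbor ztop [42.7449 42.7449]
   jaw lip y 22 [13.7394 17.8017 21.1701]
   jaw lip y 17 [14.8642 18.3893 21.2014]
top_spoolheld -80 100 arbor ztop [55.1265 59.9653]
top_spoolheld -51 39 arbor ztop [57.0546 63.3275]
top_spoolheld -25 152 arbor ztop [60.7468 63.3053]
top_spoolheld 37 43 arbor ztop [56.5255 64.0226]
top_spoolheld 54 36 arbor ztop [56.423  59.2978]
   jaw lip y 24 [ 8.1134 17.159  21.5012]
   jaw lip y 22 [12.9994 17.3354 20.7448]
```

View pics/spoolheld.png

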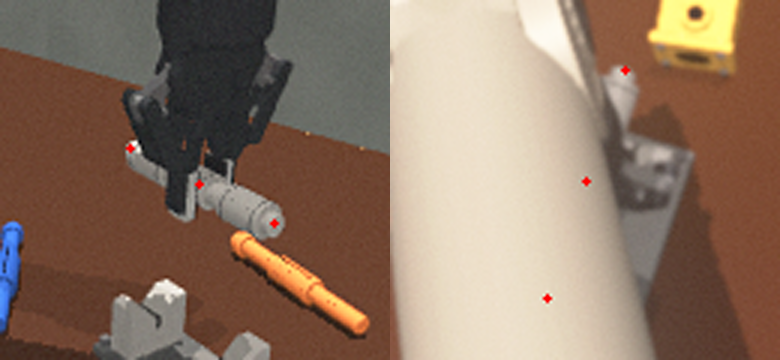

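Scene view: spool held level over the empty V-blocks (ends at (135,150) and (270,222) in the crop). The lap reads level in its clip and the jaw lips are back at their original positions, so it is home. Lowering the spool now, slowly near contact.

{"method": "apply_moves", "body": {"increments": [[0.0,[0,0.002,-0.025],[0,0,0]],[0.0,[0,0.002,-0.055],[0,0,0]],[0.0,[0,0.002,-0.08],[0,0,0]],[0.0,[0,0.002,-0.09],[0,0,0]],[0.0,[0,0.002,-0.096],[0,0,0]],[0.0,[0,0.002,-0.1],[0,0,0]],[0.0,[0,0.002,-0.102],[0,0,0]],[0.0,[0,0.002,-0.104],[0,0,0]]]}}

```text
time_s: 15.1
tcp_pos: [0.5847, 0.2396, 0.0487]
tool_rot: [[0.965, 0.002, 0.262], [-0.262, 0.001, 0.965], [0.002, -1.0, 0.002]]
wrist_force: [-0.3, 0.2, -4.8]
finger_gap: 0.0241
```

{"method": "apply_moves", "body": {"increments": [[0.0,[0,0,0],[0,0,0]],[0.0,[0,0,0],[0,0,0]],[0.0,[0,0,-0.001],[0,0,0]]]}}

```text
time_s: 15.4
tcp_pos: [0.5842, 0.2395, 0.0471]
tool_rot: [[0.965, 0.001, 0.262], [-0.262, 0.001, 0.965], [0.001, -1.0, 0.001]]
wrist_force: [0.2, 0.9, -5.5]
finger_gap: 0.0241
```

{"method": "apply_moves", "body": {"increments": [[0.0,[-0.001,-0.002,-0.002],[0,0,0]],[0.0,[-0.001,-0.002,-0.004],[0,0,0]],[0.0,[-0.001,-0.002,-0.005],[0,0,0]],[0.0,[-0.001,-0.002,-0.005],[0,0,0]]]}}

```text
time_s: 15.8
tcp_pos: [0.5826, 0.2372, 0.0413]
tool_rot: [[0.965, -0.0, 0.262], [-0.262, -0.0, 0.965], [-0.0, -1.0, -0.0]]
wrist_force: [-0.4, -0.3, -5.1]
finger_gap: 0.0244
```

{"method": "apply_moves", "body": {"increments": [[0.0,[0.0005,0,-0.001],[0,0,0]],[0.0,[0.0005,0,-0.0015],[0,0,0]],[0.0,[0.0005,0,-0.002],[0,0,0]]]}}

```text
time_s: 16.1
tcp_pos: [0.5834, 0.2373, 0.0396]
tool_rot: [[0.965, 0.0, 0.262], [-0.262, 0.0, 0.965], [0.0, -1.0, 0.0]]
wrist_force: [-1.0, 1.1, -5.9]
finger_gap: 0.0243
```

{"method": "apply_moves", "body": {"increments": [[0.0,[0,0,-0.0005],[0,0,0]],[0.0,[0,0,-0.001],[0,0,0]],[0.0,[0,0,-0.001],[0,0,0]]]}}

```text
time_s: 16.4
tcp_pos: [0.5833, 0.2374, 0.0388]
tool_rot: [[0.965, 0.0, 0.262], [-0.262, 0.0, 0.965], [0.0, -1.0, 0.0]]
wrist_force: [-1.5, 0.6, -3.6]
finger_gap: 0.0246
```

```bash
cat > seat.py <<'E'
from fit import *
st=bot.read_state(); R=np.array(st["tool_rot"]);p=np.array(st["tcp_pos"]); print(st["time_s"],p,st["wrist_force"],st["ft_torque"],st["finger_gap"])
g=np.array([p[0],p[1],0]); a=np.radians(-15.25);U=np.array([np.cos(a),np.sin(a)]);V=np.array([-U[1],U[0]]); ims=[]
for n in("scene","top"):
    im,d=viewer.get_image(n); P=cloud(n,d,p[:2],.12); q=np.c_[(P[:,:2]-p[:2])@U,(P[:,:2]-p[:2])@V,P[:,2]]*1000
    for nm,k in (("end+",(q[:,0]>64)&(abs(q[:,1])<12)&(q[:,2]>48)&(q[:,2]<75)),("end-",(q[:,0]<-64)&(abs(q[:,1])<12)&(q[:,2]>48)&(q[:,2]<75)),
      ("blk+",(q[:,0]>30)&(q[:,0]<70)&(abs(q[:,1])>17)&(abs(q[:,1])<27)&(q[:,2]>51)&(q[:,2]<60)),("blk-",(q[:,0]<-30)&(q[:,0]>-70)&(abs(q[:,1])>17)&(abs(q[:,1])<27)&(q[:,2]>51)&(q[:,2]<60)),
      ("land+",(q[:,0]>34)&(q[:,0]<64)&(abs(q[:,1])<9)&(q[:,2]>60)),("land-",(q[:,0]<-34)&(q[:,0]>-64)&(abs(q[:,1])<9)&(q[:,2]>60)),("plate",(abs(q[:,0])<85)&(abs(q[:,1])<45)&(q[:,2]>7)&(q[:,2]<13))):
        w=q[k]
        if len(w)>5: print(n,nm,len(w),"u",np.percentile(w[:,0],[0,2,50,98,100]),"v",np.percentile(w[:,1],[2,98]),"z",np.percentile(w[:,2],[50,97]))
    c=np.round(proj(n,[[p[0],p[1],.05]])[0]).astype(int); ims.append(cv2.resize(im[c[1]-55:c[1]+55,c[0]-60:c[0]+60],(390,358),interpolation=cv2.INTER_CUBIC))
import sys; cv2.imwrite(f"pics/{sys.argv[1]}.png",np.hstack(ims))
E
python3 seat.py seat1
```

```text
16.4 [0.5833 0.2374 0.0388] [-1.499   0.6023 -3.6383] [ 0.0092  0.0942 -0.1181] 0.024633489150640404
scene end+ 84 u [64.0126 64.6158 70.41   78.7421 79.2254] v [-11.6832   9.4871] z [62.9923 69.9924]
scene blk+ 48 u [37.3838 39.0187 51.9114 63.5648 64.0368] v [-26.5151  26.3149] z [54.5029 56.1566]
scene blk- 29 u [-58.9193 -58.9012 -46.1147 -34.4846 -33.8494] v [-26.4482  24.0362] z [54.5257 55.9932]
scene land+ 644 u [34.134  34.5416 37.1164 56.9963 63.7815] v [-8.8153  8.3221] z [260.7001 377.7912]
scene plate 539 u [-69.2573 -60.6325   3.2676  75.8889  77.4066] v [-37.3177  31.4771] z [ 8.7367 11.9921]
top end+ 38 u [64.1999 64.4496 69.9553 74.623  75.2115] v [-10.2617   7.6329] z [67.2854 72.9438]
top blk+ 54 u [34.5755 34.8309 46.6388 58.6705 59.9822] v [-26.673  -17.3415] z [55.9576 58.5092]
top land+ 70 u [34.006  34.2177 52.0375 63.5474 63.6953] v [-8.7599  5.5367] z [ 71.7762 407.9627]
top land- 164 u [-63.9903 -63.3892 -48.5986 -35.3337 -34.0082] v [-8.7998  8.8225] z [455.7378 468.1332]
top plate 205 u [-47.9632 -40.2956  -4.1331  72.4021  73.5674] v [-37.4081 -13.0896] z [ 9.7791 12.6287]
```

View pics/seat1.png

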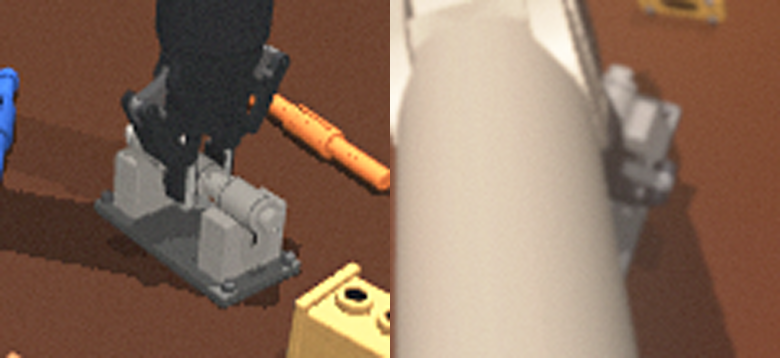

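Scene: the spool sits in both Vs and protrudes 15.2 mm (scene) and 15.5 mm (top) beyond the +x block, against 15 nominal. So it is centred to within about 0.5 mm. Now pressing gradually to about 15 N.

{"method": "apply_moves", "body": {"increments": [[0.0,[0,0,-0.0005],[0,0,0]],[0.0,[0,0,-0.001],[0,0,0]],[0.0,[0,0,-0.0015],[0,0,0]],[0.0,[0,0,-0.0015],[0,0,0]]]}}

```text
time_s: 16.9
tcp_pos: [0.5834, 0.2375, 0.0385]
tool_rot: [[0.965, 0.0, 0.262], [-0.262, 0.001, 0.965], [-0.0, -1.0, 0.001]]
wrist_force: [-4.4, -0.2, 6.5]
finger_gap: 0.0243
```

{"method": "apply_moves", "body": {"increments": [[0.0,[-0.0006,0.0002,-0.0005],[0,0,0]],[0.0,[-0.0006,0.0002,-0.001],[0,0,0]],[0.0,[-0.0006,0.0002,-0.0013],[0,0,0]],[0.0,[-0.0006,0.0002,-0.0013],[0,0,0]]]}}

```text
time_s: 17.3
tcp_pos: [0.5834, 0.2375, 0.0384]
tool_rot: [[0.965, 0.001, 0.262], [-0.262, 0.001, 0.965], [0.001, -1.0, 0.001]]
wrist_force: [-6.8, -1.1, 11.6]
finger_gap: 0.0245
```

{"method": "apply_moves", "body": {"increments": [[0.0,[-0.0008,0,-0.0002],[0,0,0]],[0.0,[-0.0016,-0.0001,-0.0005],[0,0,0]],[0.0,[-0.0016,-0.0001,-0.0005],[0,0,0]],[0.0,[-0.0016,-0.0001,-0.0005],[0,0,0]],[0.0,[-0.0016,-0.0001,-0.0005],[0,0,0]]]}}

```text
time_s: 17.8
tcp_pos: [0.5835, 0.2375, 0.0384]
tool_rot: [[0.965, 0.004, 0.262], [-0.262, 0.002, 0.965], [0.004, -1.0, 0.003]]
wrist_force: [-2.9, -2.0, 11.9]
finger_gap: 0.0242
```

{"method": "apply_moves", "body": {"increments": [[0.0,[-0.0004,-0.0004,-0.0003],[0,0,0]],[0.0,[-0.0007,-0.0007,-0.0005],[0,0,0]],[0.0,[-0.0007,-0.0007,-0.0005],[0,0,0]],[0.0,[-0.0007,-0.0007,-0.0005],[0,0,0]],[0.0,[-0.0007,-0.0007,-0.0005],[0,0,0]]]}}

```text
time_s: 18.3
tcp_pos: [0.5835, 0.2376, 0.0384]
tool_rot: [[0.965, 0.006, 0.262], [-0.262, 0.003, 0.965], [0.005, -1.0, 0.004]]
wrist_force: [-2.7, -2.2, 11.9]
finger_gap: 0.024
```

```bash
python3 seat.py seat2
python3 - <<'E'
from fit import *
for i in range(3): viewer.get_image("scene"); s=bot.read_state(); print(s["time_s"],s["tcp_pos"],s["wrist_force"],s["ft_torque"])
E
```

```text
18.3 [0.5835 0.2376 0.0384] [-2.6516 -2.1819 11.882 ] [-0.2538  0.4839 -0.1482] 0.024021006331436646
scene end+ 80 u [64.1133 64.8926 70.9944 78.5651 79.944 ] v [-11.64    10.2344] z [62.3214 69.4886]
scene end- 6 u [-73.6836 -73.5024 -66.3039 -64.5662 -64.5163] v [-11.8413  -5.6995] z [61.5901 65.8125]
scene blk+ 51 u [35.9472 37.5168 51.8208 63.445  63.6918] v [-26.8491  25.2719] z [54.5563 55.4507]
scene blk- 32 u [-60.7937 -60.1215 -44.9482 -33.5251 -33.0054] v [-26.968   22.7373] z [54.3074 56.5099]
scene land+ 562 u [34.0079 34.1302 36.294  58.982  63.6357] v [-8.6329  8.1594] z [253.1578 377.4886]
scene plate 557 u [-74.4261 -63.1906   4.2448  76.2024  77.6073] v [-38.0007  30.7666] z [ 8.8021 12.1394]
top end+ 39 u [64.0482 64.1722 69.8492 75.2929 75.6386] v [-11.3606   7.3446] z [64.8789 71.3899]
top blk+ 54 u [35.0062 35.1915 47.2684 58.5773 59.5692] v [-26.7166 -17.1042] z [55.6926 58.6231]
top land+ 59 u [34.1882 34.3753 54.0845 63.7235 63.9801] v [-8.5002  3.965 ] z [ 71.4078 405.9429]
top land- 175 u [-63.974  -63.3255 -48.3438 -34.9458 -34.3031] v [-8.6906  8.8564] z [451.6007 464.7997]
top plate 218 u [-50.0715 -41.561   -4.4169  72.4102  73.4694] v [-37.3942 -11.6918] z [ 9.9049 12.4911]
18.45 [0.5835 0.2376 0.0384] [-2.4191 -1.578  12.3927] [-0.1796  0.4556 -0.1544]
18.5 [0.5835 0.2375 0.0384] [-2.6828 -0.5741 12.4498] [-0.2149  0.5064 -0.1232]
18.55 [0.5835 0.2375 0.0384] [-2.212  -1.7332 12.6003] [-0.1843  0.5082 -0.1856]
```

{"method": "apply_moves", "body": {"increments": [[0.0,[0,0,-0.0004],[0,0,0]],[0.0,[0,0,-0.0008],[0,0,0]],[0.0,[0,0,-0.0008],[0,0,0]],[0.0,[0,0,-0.0008],[0,0,0]],[0.0,[0,0,-0.0008],[0,0,0]],[0.0,[0,0,-0.0008],[0,0,0]],[0.0,[0,0,-0.0008],[0,0,0]],[0.0,[0,0,-0.0008],[0,0,0]]]}}

```text
time_s: 19.35
tcp_pos: [0.5835, 0.2376, 0.0384]
tool_rot: [[0.965, 0.006, 0.262], [-0.262, 0.003, 0.965], [0.005, -1.0, 0.005]]
wrist_force: [-4.0, -2.0, 17.6]
finger_gap: 0.0245
```

{"method": "apply_moves", "body": {"increments": [[0.0,[-0.0004,0,0.0004],[0,0,0]],[0.0,[-0.0004,0,0.0004],[0,0,0]],[0.0,[-0.0004,0,0.0004],[0,0,0]],[0.0,[-0.0004,0,0.0004],[0,0,0]],[0.0,[-0.0004,0,0.0004],[0,0,0]],[0.0,[-0.0004,0,0.0004],[0,0,0]]]}}

```text
time_s: 19.95
tcp_pos: [0.5835, 0.2376, 0.0384]
tool_rot: [[0.965, 0.007, 0.262], [-0.262, 0.003, 0.965], [0.006, -1.0, 0.005]]
wrist_force: [-2.3, -2.3, 14.5]
finger_gap: 0.0242
```

Run:
```python
from fit import *
im,d=viewer.get_image("scene"); cv2.imwrite("pics/final.png",im)
for i in range(4): viewer.get_image("scene"); s=bot.read_state(); print(s["time_s"],s["tcp_pos"],s["wrist_force"],s["ft_torque"])
```

```text
20.05 [0.5835 0.2375 0.0384] [-2.1188 -1.0265 14.6625] [-0.19    0.5177 -0.1956]
20.1 [0.5835 0.2376 0.0384] [-1.72   -1.2728 13.8209] [-0.2328  0.4659 -0.21  ]
20.15 [0.5835 0.2376 0.0384] [-1.6182  0.031  13.4803] [-0.1821  0.5155 -0.2031]
20.2 [0.5835 0.2376 0.0384] [-2.5064 -1.3807 13.6188] [-0.2088  0.5428 -0.163 ]
```

View pics/final.png

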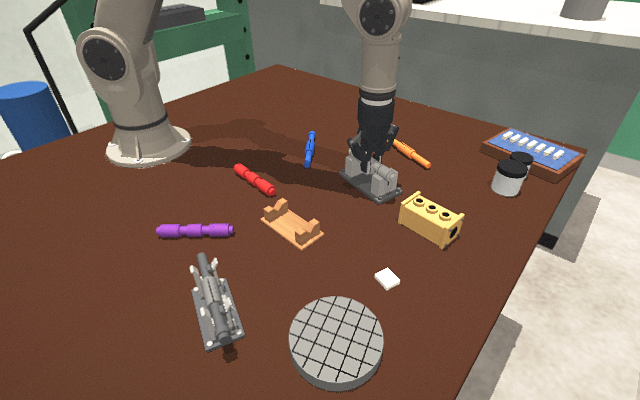

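The lap is in the clip at (212,295), the rest at (292,222) is empty, and the spool is held in the V-blocks at (371,175). Valve body, gauge block and lapping plate have not moved. Force is steady at about 14 N, so I hand in.

```bash
python3 -c "
from bench import bot
print(bot.hand_in())"
```

```text
the job is handed in; nothing more can be done
None
```

I moved the lap from the V-blocks into its clip. The spool is now in the V-blocks, and the arm is still holding it pressed down. The job was handed in at about 20 s of the 67 s allowed.

**Lap:**
- It went down past the sprung jaw and touched bottom with the tool at the height worked out for home.
- In the pictures the arbor is level over both forks to about 1 mm.
- The jaw lips are back where they were before within about 1 mm, the limit of the depth pictures, so the jaw angle itself was not measured.

**Spool:**
- It was lowered slowly until contact.
- It sticks out about 15.2 mm (scene camera) to 15.5 mm (top camera) past the +x block, against 15 mm nominal. The −x end was hidden by the arm, so that side was not measured well. A later reading after pressing was noisier and spread up to about 16 mm.
- The push is steady at about 14 N, roughly 1.4 kg.
- A small sideways force of about 2–3 N remains, so the press is not perfectly vertical. The measured moments fit that sideways force alone, so I take it that both Vs are loaded about evenly.

**Left alone:** The brass valve body, gauge block, lapping plate and coloured look-alikes appear unmoved in the final picture.

**Disagreement:** The two cameras differed by 2–5 mm. I corrected for that using the known gripper position and the contact forces.

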